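Find the key to the stall's cash box and open it

ROBOT

A 6-joint arm with a two-finger parallel gripper is mounted at the origin on the work surface. World frame = base frame: x ahead of the robot, y to its left, z up, the work surface at z = 0. Lengths are in m, angles in rad, forces in N, time in s.
With the tool pointing down it reaches from about 0.4 to 0.825 m from the base axis. Payload 7 kg.
Tool frame: the origin (TCP) lies at the very end of the fingers, on their centre line; the grasp point (between the pads) lies arm.hold_point_z behind it (arm.hold_point_z is the distance from the TCP to the grasp point, in m); z points along the fingers, y is the line along which they close (so a half turn about z gives the same grasp; the last joint's range is limited). The gripper opens to 88 mm and grips with 3 to 60 N. Pads are 19 mm wide; open, the fingers measure 130 mm over their backs; the gripper's body (78 mm by 193 mm) begins 47 mm behind the grasp point.
Start: joints at [-1.049, 0.359, 0.012, 0, -1.224, -0.288], TCP at [0.156, -0.657, 0.227] pointing down, gripper open.
Joint ranges: [-3.07, 3.07], [-1.43, 2.12], [-1.02, 1.25], [-3.03, 1.67], [-3.05, -0], [-3.03, 3.03]. Speed limits (rad/s): [2.39, 2.39, 3.01, 3.14, 3.14, 3.14].

INTERFACE

Orientations are given as [roll, pitch, yaw] about the fixed x, y, z axes, in that order (R = Rz(yaw) Ry(pitch) Rx(roll)).
In Python, from station import arm gives the robot as it stands.
- The arm moves only by the shell command python3 nudge.py 'ROWS' [FORCE]. ROWS is a JSON list of rows, 1 to 20 of them, each of 5 numbers: the finger opening in m, then dx, dy, dz in m, then a turn about the tool's z in rad; each row is the pose to reach, as a shift and turn from the pose commanded when the command began, along the tool's axes at that moment; what a row does not reach only later rows make up. A row lasts 1/12 s, in which the tool goes at most 0.0417 m and 0.125 rad, less where a joint would pass 70% of its speed; a pose out of reach is approached as far as the arm can. The fingers move at their own pace and stop on an object; FORCE is the grip in N (left out, the last holds). Time passes only in rows, so rows that do not move let the fingers close. It prints the time, the measured TCP pose, the force, the opening and the grip force at its end.
- arm.get_state(): the state, without advancing time (a new reading comes with each control period).
- arm.grab_frame(name): name is "scene" or "top" or "wrist"; returns the picture (420x560x3 uint8, red, green, blue); there is no depth.
- arm.camera_params(name): a dict with "fx", "fy", "cx", "cy" (pixels), "T" (4x4, takes a point from camera to world coordinates); the wrist camera has in their place "hand_eye" (4x4, takes a point from camera to tool coordinates, whose origin is the TCP and whose axes are the flange's). Camera axes: x right, y down, z forward; pixel columns grow to the right and rows downward; lengths in m; the calibration is good to about 2 mm. A picture is of the moment at which its call begins: read the wrist's pose just before it. camera_params takes no time and is no camera call.
- arm.job_done(): hands the job in; it is judged then, once.
The state is a dict: "t": time; "q": joint angles; "qd": joint speeds; "joint_efforts": joint torques, N m; "eef_pos": TCP position; "ee_rot": TCP orientation; "force": force on the tool from outside, world axes, zero at the start; "moment": the same for the moment, N m; "width": finger opening in m; "gripper_force": force on a finger pad.
Only numpy, scipy, OpenCV 4.12 (cv2) and the standard library are available. Lean on these libraries where they do the work, as an engineer would, in place of code of your own. Each camera call takes 0.05 s, during which the arm holds its last target. There are 200 camera calls.

TASK

One of the three keys in the wooden block fits the blue cash box: try them one after another until you find the one that goes fully home and turns clockwise, and leave that key in the lock, turned as far as it goes. Lay any key that does not fit in the steel tray (untried keys stay in the block), then push the cash box's sliding cover fully open by its red lip, without disturbing the other things on the counter.

Things in the scene. Friction and masses are not known exactly. Their poses are not given: they have to be found in the camera images.
- key_red: steel key, red head, hung tip-down by its collar in the block. Origin: centre of tip; z towards head. From the tip: tapered blade 4 (x) x 24 mm (y) to z 32, a rib on each face (z 12 to 32, out to x 8.5 mm; its y differs per key); 6 mm round shank; flat collar 26 x 32 mm, z 60 to 64; head 9 mm thick (x), 30 mm wide (y), z 64 to 96. Same turned by half a turn. 50 g
- key_yellow: steel key, yellow head, hung tip-down by its collar in the block. Origin: centre of tip; z towards head. From the tip: tapered blade 4 (x) x 24 mm (y) to z 32, a rib on each face (z 12 to 32, out to x 8.5 mm; its y differs per key); 6 mm round shank; flat collar 26 x 32 mm, z 60 to 64; head 9 mm thick (x), 30 mm wide (y), z 64 to 96. Same turned by half a turn. 50 g
- key_green: steel key, green head, hung tip-down by its collar in the block. Origin: centre of tip; z towards head. From the tip: tapered blade 4 (x) x 24 mm (y) to z 32, a rib on each face (z 12 to 32, out to x 8.5 mm; its y differs per key); 6 mm round shank; flat collar 26 x 32 mm, z 60 to 64; head 9 mm thick (x), 30 mm wide (y), z 64 to 96. Same turned by half a turn. 50 g
- key_red_head (a point): centre of the top of the red key's head, 96 mm from its tip
- key_yellow_head (a point): centre of the top of the yellow key's head, 96 mm from its tip
- key_green_head (a point): centre of the top of the green key's head, 96 mm from its tip
- box: blue steel cash box fixed to the counter, 130 (x) x 220 (y) x 85 mm high; origin at the centre of its underside, z up. The keyhole is in its top, 65 mm from the centre towards -y; the sliding steel cover lies over the +y part, its 4 mm plate on top of the box
- keyhole (a point): centre of the keyhole, a 20 (x) x 27.5 mm (y) slot in the box's top face, 85 mm above the counter, axes as the box's. A key goes straight down, its 24 mm width along y; inside, 18 to 26 mm down, 1.6 mm play each way. The right key goes in 60 mm, collar on the face, and turns; a wrong one stops 30 mm short. Which is right differs from day to day, unseen
- lock (a joint): rotation of the lock (rad): 0 locked, grows clockwise seen from above, stop at 1.2; stays where left. Beyond about 0.8 the cover is free. It follows a key that is fully home, with 0.1 rad play, against about 0.05 Nm; a key comes out only at about 0. A brass ring with a white mark round the keyhole turns with it
- lip (a point): centre of the top edge of the red push lip across the cover: lip 70 mm long along the box's x, 8 mm thick along y, 24 mm high above the cover plate, so its top is 28 mm above the box's top face; shut, it stands 76 mm from the keyhole along +y. Axes as the box's
- shutter (a joint): how far the cover has slid open (m), 0 shut, 0.08 fully open; it slides towards the box's +y (away from the keyhole) against about 3 N and stays where left; while locked it gives only 4 mm. Open, it overhangs the box's end by 80 mm
- block: fixed wooden key block, 50 (x) x 150 (y) x 70 mm high, origin under its centre; three holes in a row along its y at -48, 0 and +48 mm, each 20 mm (x) by 27.5 mm (y), 63 mm deep; the keys hang in them, collars on the block's top, tips 10 mm above the counter, their x along the block's x
- tray: fixed shallow steel tray, 120 (x) x 150 (y) mm outside, 28 mm high, wall and floor 4 to 5 mm, origin under its centre
- sauce: small red plastic bottle, 48 mm across, 120 mm tall, a bystander; origin at the centre of its underside
- cup: clear cup, 72 mm across, 90 mm tall, a bystander; origin at the centre of its underside
- bowl: green bowl, 130 mm across, 55 mm tall, a bystander; origin at the centre of its underside
- jar: amber glass jar with a steel cap, 68 mm across, 100 mm tall, a bystander; origin at the centre of its underside
- mug: white mug, 76 mm across plus handle, 85 mm tall, a bystander; origin at the centre of its underside
- can: can, 60 mm across, 90 mm tall, a bystander; origin at the centre of its underside

How it is judged:
On the way, in this order (a step that is already met when the one before it is completed fails the run):
1. a key is fully home in the keyhole (((horizontal distance between key_red and keyhole below 0.006 m and z of key_red in the frame of keyhole below -0.054 m and angle between key_red's own z axis and vertical below 0.15 rad) or (horizontal distance between key_yellow and keyhole below 0.006 m and z of key_yellow in the frame of keyhole below -0.054 m and angle between key_yellow's own z axis and vertical below 0.15 rad) or (horizontal distance between key_green and keyhole below 0.006 m and z of key_green in the frame of keyhole below -0.054 m and angle between key_green's own z axis and vertical below 0.15 rad))), for 0.1 s.
2. a key that is fully home has turned the lock at least 1.0 rad clockwise (((horizontal distance between key_red and keyhole below 0.006 m and z of key_red in the frame of keyhole below -0.054 m and angle between key_red's own z axis and vertical below 0.15 rad) or (horizontal distance between key_yellow and keyhole below 0.006 m and z of key_yellow in the frame of keyhole below -0.054 m and angle between key_yellow's own z axis and vertical below 0.15 rad) or (horizontal distance between key_green and keyhole below 0.006 m and z of key_green in the frame of keyhole below -0.054 m and angle between key_green's own z axis and vertical below 0.15 rad)) and value of joint lock above 1 rad), for 0.2 s.
3. the cover has been slid open by at least 70 mm (value of joint shutter above 0.07 m), for 0.2 s.
At the end, for the whole second after the job is handed in: One key upright in the keyhole within 6 mm of home, lock turned 1.0 rad or more; cover open 70 mm or more; each other key wholly within the tray (tip and head under 60 mm high) or down in a slot of the block; keys and cover at rest ((((horizontal distance between key_red and keyhole below 0.006 m and z of key_red in the frame of keyhole below -0.054 m and angle between key_red's own z axis and vertical below 0.15 rad) and ((x of key_yellow in the frame of tray between -0.062 and 0.062 m and y of key_yellow in the frame of tray between -0.077 and 0.077 m and z of key_yellow in the frame of tray between -0.01 and 0.06 m and x of key_yellow_head in the frame of tray between -0.062 and 0.062 m and y of key_yellow_head in the frame of tray between -0.077 and 0.077 m and z of key_yellow_head in the frame of tray between -0.01 and 0.06 m) or (horizontal distance between key_yellow and block below 0.06 m and z of key_yellow in the frame of block below 0.02 m and angle between key_yellow's own z axis and vertical below 0.3 rad)) and ((x of key_green in the frame of tray between -0.062 and 0.062 m and y of key_green in the frame of tray between -0.077 and 0.077 m and z of key_green in the frame of tray between -0.01 and 0.06 m and x of key_green_head in the frame of tray between -0.062 and 0.062 m and y of key_green_head in the frame of tray between -0.077 and 0.077 m and z of key_green_head in the frame of tray between -0.01 and 0.06 m) or (horizontal distance between key_green and block below 0.06 m and z of key_green in the frame of block below 0.02 m and angle between key_green's own z axis and vertical below 0.3 rad))) or ((horizontal distance between key_yellow and keyhole below 0.006 m and z of key_yellow in the frame of keyhole below -0.054 m and angle between key_yellow's own z axis and vertical below 0.15 rad) and ((x of key_red in the frame of tray between -0.062 and 0.062 m and y of key_red in the frame of tray between -0.077 and 0.077 m and z of key_red in the frame of tray between -0.01 and 0.06 m and x of key_red_head in the frame of tray between -0.062 and 0.062 m and y of key_red_head in the frame of tray between -0.077 and 0.077 m and z of key_red_head in the frame of tray between -0.01 and 0.06 m) or (horizontal distance between key_red and block below 0.06 m and z of key_red in the frame of block below 0.02 m and angle between key_red's own z axis and vertical below 0.3 rad)) and ((x of key_green in the frame of tray between -0.062 and 0.062 m and y of key_green in the frame of tray between -0.077 and 0.077 m and z of key_green in the frame of tray between -0.01 and 0.06 m and x of key_green_head in the frame of tray between -0.062 and 0.062 m and y of key_green_head in the frame of tray between -0.077 and 0.077 m and z of key_green_head in the frame of tray between -0.01 and 0.06 m) or (horizontal distance between key_green and block below 0.06 m and z of key_green in the frame of block below 0.02 m and angle between key_green's own z axis and vertical below 0.3 rad))) or ((horizontal distance between key_green and keyhole below 0.006 m and z of key_green in the frame of keyhole below -0.054 m and angle between key_green's own z axis and vertical below 0.15 rad) and ((x of key_red in the frame of tray between -0.062 and 0.062 m and y of key_red in the frame of tray between -0.077 and 0.077 m and z of key_red in the frame of tray between -0.01 and 0.06 m and x of key_red_head in the frame of tray between -0.062 and 0.062 m and y of key_red_head in the frame of tray between -0.077 and 0.077 m and z of key_red_head in the frame of tray between -0.01 and 0.06 m) or (horizontal distance between key_red and block below 0.06 m and z of key_red in the frame of block below 0.02 m and angle between key_red's own z axis and vertical below 0.3 rad)) and ((x of key_yellow in the frame of tray between -0.062 and 0.062 m and y of key_yellow in the frame of tray between -0.077 and 0.077 m and z of key_yellow in the frame of tray between -0.01 and 0.06 m and x of key_yellow_head in the frame of tray between -0.062 and 0.062 m and y of key_yellow_head in the frame of tray between -0.077 and 0.077 m and z of key_yellow_head in the frame of tray between -0.01 and 0.06 m) or (horizontal distance between key_yellow and block below 0.06 m and z of key_yellow in the frame of block below 0.02 m and angle between key_yellow's own z axis and vertical below 0.3 rad)))) and value of joint lock above 1 rad and value of joint shutter above 0.07 m and velocity of joint shutter below 0.02 m/s and linear speed of each of key_red, key_yellow, key_green below 0.03 m/s); the robot touches nothing.
It fails at once if a bystander (bottle, cup, bowl, jar, mug, can) is shifted by more than 25 mm (distance of any of sauce, cup, bowl, jar, mug, can from where it was at the start of the episode above 0.025 m).
It also fails if it takes over 72 s, if anything falls off the work surface, if the arm or the gripper's body presses on something with over 40 N, if the wrist force passes 120 N, or if a joint passes its speed limit or range.

## Working session

There is one attempt and no reset: what is moved stays moved. The work goes in short steps, Python scripts to look and compute and a shell command to move; the robot and the scene stay as the last step left them, time stands still between calls to the robot, and variables do not carry over. Pictures are saved under pics/ and viewed, at most 13 in all, crops included, and the job is handed in when it is done.

```bash
ls; mkdir -p pics; python3 - <<'E'
from station import arm
import cv2,numpy as np
for n in ("scene","top"):
    im=arm.grab_frame(n); cv2.imwrite(f"pics/{n}0.png",im[:,:,::-1])
    p=arm.camera_params(n); print(n,{k:(np.round(v,3).tolist()) for k,v in p.items()})
p=arm.camera_params("wrist");print({k:(np.round(v,3).tolist()) for k,v in p.items()})
s=arm.get_state();print(s);print(arm.hold_point_z)
E
```

```text
nudge.py
pics
station.py
scene {'fx': 424.581, 'fy': 424.581, 'cx': 273.03, 'cy': 203.77, 'T': [[0.28, 0.66, -0.698, 1.296], [0.96, -0.196, 0.2, -0.202], [-0.005, -0.726, -0.688, 0.786], [0.0, 0.0, 0.0, 1.0]]}
top {'fx': 513.345, 'fy': 513.345, 'cx': 272.693, 'cy': 203.94, 'T': [[0.0, -0.983, 0.184, 0.336], [-1.0, -0.0, -0.0, 0.003], [0.0, -0.184, -0.983, 1.422], [0.0, 0.0, 0.0, 1.0]]}
{'fx': 372.97, 'fy': 372.97, 'cx': 279.143, 'cy': 210.978, 'hand_eye': [[-0.0, -0.952, -0.305, 0.085], [1.0, -0.0, -0.0, -0.001], [0.0, -0.305, 0.952, -0.159], [0.0, 0.0, 0.0, 1.0]]}
{'t': 0.1, 'q': array([-1.04887451e+00,  3.59308552e-01,  1.11263979e-02, -2.81458149e-04,
       -1.22410696e+00, -2.88111264e-01]), 'qd': array([ 3.02028702e-04, -1.00498663e-03,  1.55453042e-03,  8.82891866e-05,
       -1.36019590e-04,  2.94289141e-04]), 'joint_efforts': array([-2.02228017e-03, -5.84162629e+01,  2.93756121e+01,  7.01556757e+00,
        1.02402279e-02, -8.35417563e-05]), 'eef_pos': array([ 0.15625155, -0.65620403,  0.22571512]), 'ee_rot': array([ 3.14008620e+00, -1.70503831e-04, -2.90787780e+00]), 'force': array([0.0574018 , 0.28879027, 0.28608032]), 'moment': array([ 0.00017191, -0.00396403, -0.04150655]), 'gripper_force': 0.0, 'width': 0.08782198560814981}
0.0188
```

View pics/top0.png

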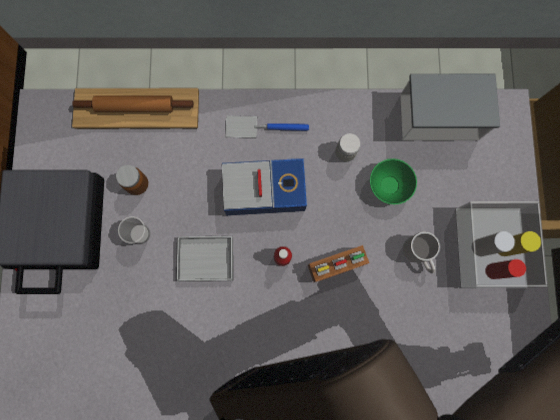

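View pics/scene0.png

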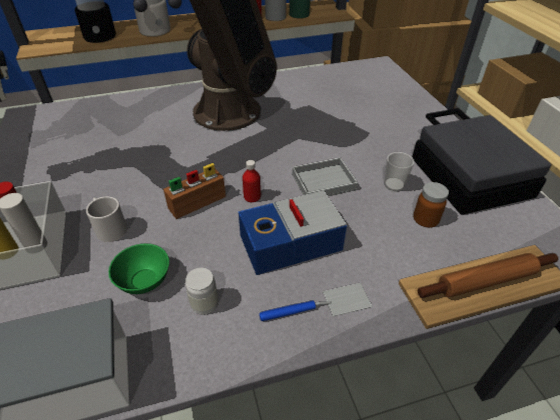

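Top view: keyhole ring at ~(288,183), lip (260,183), tray (204,259), and block with yellow (322,268), red (340,264) and green (358,257). The sauce is at (283,256). Next I'll measure these in the images.

```bash
cat > h.py <<'E'
from station import arm
import cv2,numpy as np
from scipy.spatial.transform import Rotation as R
def cam(n,s=None):
    p=arm.camera_params(n); K=np.array([[p["fx"],0,p["cx"]],[0,p["fy"],p["cy"]],[0,0,1]])
    if n=="wrist":
        T=np.eye(4);T[:3,:3]=R.from_euler("xyz",s["ee_rot"]).as_matrix();T[:3,3]=s["eef_pos"];T=T@np.array(p["hand_eye"])
    else: T=np.array(p["T"])
    return K,T
def ray(K,T,uv,z):
    d=T[:3,:3]@np.linalg.inv(K)@np.array([uv[0],uv[1],1.]); o=T[:3,3]; return o+d*(z-o[2])/d[2]
def proj(K,T,P):
    c=np.linalg.inv(T)@np.append(P,1); return (K@c[:3]/c[2])[:2]
def mask(im,lo,hi):
    return cv2.inRange(cv2.cvtColor(im,cv2.COLOR_RGB2HSV),np.array(lo),np.array(hi))
def blobs(m,amin=15):
    n,l,st,c=cv2.connectedComponentsWithStats(m)
    return [(c[i].round(1).tolist(),int(st[i,4]),st[i,:4].tolist(),cv2.minAreaRect(np.argwhere(l==i)[:,::-1].astype(np.float32))) for i in range(1,n) if st[i,4]>=amin]
RED=((0,140,90),(6,255,255));YEL=((22,140,100),(34,255,255));GRN=((45,120,50),(85,255,255));BLU=((105,140,30),(125,255,255));WOOD=((5,120,50),(17,255,255))
E
python3 - <<'E'
from h import *
im=cv2.cvtColor(cv2.imread("pics/top0.png"),cv2.COLOR_BGR2RGB);K,T=cam("top")
for nm,c,z,roi in [("red",RED,.106,(240,285,300,375)),("yel",YEL,.106,(240,285,300,375)),("grn",GRN,.106,(240,285,300,375)),("wood",WOOD,.07,(240,285,300,375)),("lip",RED,.113,(150,205,240,275)),("blue",BLU,.085,(140,230,210,315)),("ring",((12,60,90),(28,255,255)),.085,(160,205,270,310))]:
    m=mask(im,*c);r=np.zeros_like(m);r[roi[0]:roi[1],roi[2]:roi[3]]=m[roi[0]:roi[1],roi[2]:roi[3]]
    for b in blobs(r):
        print(nm,b[0],b[1],b[2],"world",ray(K,T,b[0],z).round(4)[:2],"rect",[ray(K,T,p,z).round(3)[:2].tolist() for p in cv2.boxPoints(b[3])])
for nm,uv,z in [("tray corners",(177,237),.028),("",(231,237),.028),("",(231,281),.028),("",(176,281),.028),("sauce",(283,253),.12)]: print(nm,ray(K,T,uv,z).round(3)[:2])
v=im[140:285,170:375]; cv2.imwrite("pics/topc.png",cv2.resize(v,None,fx=3.9,fy=3.9,interpolation=cv2.INTER_CUBIC)[:,:,::-1])
E
```

```text
red [341.0, 261.7] 33 [336, 259, 11, 6] world [ 0.4325 -0.1714] rect [[0.431, -0.157], [0.44, -0.183], [0.433, -0.185], [0.424, -0.159]]
yel [323.1, 268.2] 39 [318, 265, 11, 7] world [ 0.416  -0.1254] rect [[0.415, -0.11], [0.425, -0.138], [0.417, -0.14], [0.407, -0.113]]
grn [357.7, 256.0] 29 [353, 254, 11, 5] world [ 0.4471 -0.2144] rect [[0.446, -0.201], [0.456, -0.227], [0.45, -0.229], [0.439, -0.203]]
wood [337.6, 263.6] 614 [309, 246, 60, 35] world [ 0.4302 -0.1671] rect [[0.43, -0.091], [0.479, -0.234], [0.432, -0.249], [0.384, -0.106]]
lip [259.3, 182.9] 68 [258, 170, 4, 26] world [0.6372 0.0381] rect [[0.672, 0.044], [0.672, 0.037], [0.605, 0.033], [0.605, 0.04]]
blue [289.0, 183.4] 1143 [272, 159, 34, 49] world [ 0.6423 -0.0404] rect [[0.706, 0.005], [0.711, -0.079], [0.581, -0.085], [0.576, -0.002]]
blue [288.6, 181.7] 46 [282, 176, 13, 13] world [ 0.6469 -0.0394] rect [[0.663, -0.022], [0.663, -0.054], [0.63, -0.054], [0.63, -0.022]]
ring [288.5, 182.5] 91 [279, 174, 19, 18] world [ 0.6447 -0.0391] rect [[0.668, -0.014], [0.668, -0.062], [0.622, -0.062], [0.622, -0.014]]
tray corners [0.505 0.264]
 [0.505 0.117]
 [0.387 0.115]
 [0.386 0.263]
sauce [ 0.453 -0.023]
```

View pics/topc.png

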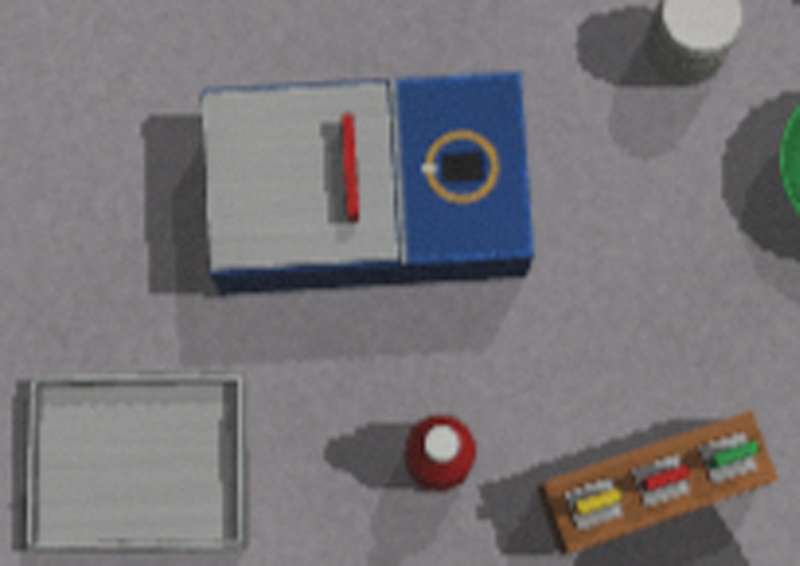

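```bash
cat >> h.py <<'E'
def go(x,y,z,yaw):
    s=arm.get_state();M=R.from_euler("xyz",s["ee_rot"]).as_matrix()
    d=M.T@(np.array([x,y,z])-s["eef_pos"]);w=(s["ee_rot"][2]-yaw+np.pi)%(2*np.pi)-np.pi
    print("rows: dx %.4f dy %.4f dz %.4f turn %.3f  n>=%d"%(*d,w,max(np.linalg.norm(d)/.0417,abs(w)/.125)+1))
E
python3 -c "
from h import *
go(.432,-.168,.24,-1.236)"
```

```text
rows: dx -0.3813 dy 0.4111 dz -0.0137 turn -1.672  n>=14
```

```bash
python3 nudge.py '[[0.088,-0.19,0.205,-0.01,-0.84],[0.088,-0.38,0.41,-0.014,-1.672],[0.088,-0.38,0.41,-0.014,-1.672],[0.088,-0.38,0.41,-0.014,-1.672],[0.088,-0.38,0.41,-0.014,-1.672],[0.088,-0.38,0.41,-0.014,-1.672],[0.088,-0.38,0.41,-0.014,-1.672],[0.088,-0.38,0.41,-0.014,-1.672],[0.088,-0.38,0.41,-0.014,-1.672],[0.088,-0.38,0.41,-0.014,-1.672],[0.088,-0.38,0.41,-0.014,-1.672],[0.088,-0.38,0.41,-0.014,-1.672],[0.088,-0.38,0.41,-0.014,-1.672],[0.088,-0.38,0.41,-0.014,-1.672],[0.088,-0.38,0.41,-0.014,-1.672],[0.088,-0.38,0.41,-0.014,-1.672]]'
cat >> h.py <<'E'
def look(name):
    s=arm.get_state(); im=arm.grab_frame("wrist"); cv2.imwrite(f"pics/{name}.png",im[:,:,::-1]); return im,*cam("wrist",s),s
E
python3 - <<'E'
from h import *
im,K,T,s=look("w1");print(s["eef_pos"],s["ee_rot"],s["t"],s["q"].round(3))
for nm,c,z in [("red",RED,.106),("yel",YEL,.106),("grn",GRN,.106),("wood",WOOD,.07)]:
    for b in blobs(mask(im,*c),60):
        print(nm,b[0],b[1],b[2],"world",ray(K,T,b[0],z).round(4)[:2],"rect",[ray(K,T,p,z).round(3)[:2].tolist() for p in cv2.boxPoints(b[3])])
E
```

```text
t: 1.43
eef_pos: [0.4312, -0.1687, 0.2403]
ee_rot: [3.141, 0.0, -1.234]
force: [-0.2, 0.5, -0.1]
width: 0.0878
gripper_force: 0.0
[ 0.43123422 -0.16870491  0.24030862] [ 3.14107260e+00  3.07641241e-04 -1.23373262e+00] 1.4333 [ 0.054 -0.008 -0.411 -0.    -1.168  0.283]
red [278.7, 192.0] 416 [274, 171, 11, 42] world [ 0.4322 -0.1754] rect [[0.441, -0.191], [0.434, -0.193], [0.422, -0.161], [0.43, -0.158]]
red [215.2, 288.8] 1627 [189, 264, 51, 47] world [ 0.4559 -0.0735] rect [[0.484, -0.089], [0.443, -0.103], [0.43, -0.06], [0.472, -0.045]]
yel [278.5, 244.0] 403 [274, 223, 10, 42] world [ 0.4173 -0.1323] rect [[0.427, -0.149], [0.42, -0.151], [0.407, -0.116], [0.415, -0.113]]
yel [514.8, 382.0] 985 [459, 375, 101, 20] world [ 0.1537 -0.0715] rect [[0.209, -0.061], [0.118, -0.093], [0.105, -0.073], [0.198, -0.041]]
yel [396.8, 385.5] 354 [361, 381, 67, 14] world [ 0.2598 -0.03  ] rect [[0.29, -0.011], [0.295, -0.026], [0.234, -0.045], [0.227, -0.03]]
yel [443.6, 385.1] 143 [427, 381, 31, 13] world [ 0.2171 -0.0455] rect [[0.234, -0.042], [0.236, -0.052], [0.203, -0.051], [0.2, -0.041]]
yel [346.9, 385.7] 119 [332, 382, 27, 11] world [ 0.3055 -0.0138] rect [[0.32, -0.01], [0.322, -0.02], [0.294, -0.02], [0.292, -0.01]]
grn [279.5, 134.9] 381 [275, 116, 10, 39] world [ 0.4467 -0.2188] rect [[0.455, -0.231], [0.448, -0.233], [0.438, -0.206], [0.445, -0.204]]
wood [278.9, 174.7] 5230 [251, 99, 58, 162] world [ 0.4341 -0.1816] rect [[0.478, -0.235], [0.432, -0.251], [0.38, -0.112], [0.432, -0.093]]
```

View pics/w1.png

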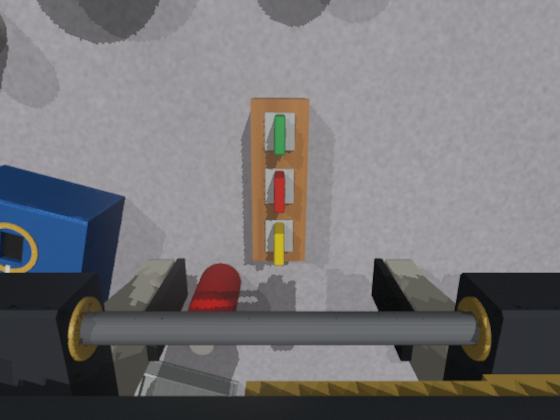

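The block lies straight up the image at column ~279: green (279,135), red (279,192), yellow (279,244). The two cameras agree to about 2 mm, and the heads are about 48 mm apart as they should be. I'll grasp green first.

```bash
python3 -c "
from h import *
go(.4466,-.218,.078,-1.236)"
```

```text
rows: dx 0.0511 dy 0.0009 dz 0.1622 turn 0.000  n>=5
```

```bash
python3 nudge.py '[[0.05,0.051,0.0005,0.04,0],[0.05,0.051,0.0005,0.08,0],[0.05,0.051,0.0005,0.12,0],[0.05,0.051,0.0005,0.15,0],[0.05,0.051,0.0005,0.162,0],[0.05,0.051,0.0005,0.162,0],[0.05,0.051,0.0005,0.162,0],[0.0,0.051,0.0005,0.162,0],[0.0,0.051,0.0005,0.162,0],[0.0,0.051,0.0005,0.162,0],[0.0,0.051,0.0005,0.162,0],[0.0,0.051,0.0005,0.162,0]]' 40
python3 nudge.py '[[0.0,0,0,0,0],[0,0,0,-0.04,0],[0,0,0,-0.08,0],[0,0,0,-0.12,0],[0,0,0,-0.12,0]]'
python3 - <<'E'
from h import *
im,K,T,s=look("w2")
for nm,c in [("grn",GRN)]:
    for b in blobs(mask(im,*c),60): print(nm,b[0],b[1],b[2])
go(.6447,-.0391,.20,-1.516)
E
```

```text
t: 2.48
eef_pos: [0.4478, -0.218, 0.0795]
ee_rot: [-3.14, -0.001, -1.236]
force: [-1.0, -0.1, -0.2]
width: 0.0223
gripper_force: 0.0
t: 2.9
eef_pos: [0.4514, -0.2193, 0.2068]
ee_rot: [-3.132, -0.007, -1.234]
force: [1.8, 0.8, 1.2]
width: 0.0005
gripper_force: 0.0
grn [75.1, 26.8] 7662 [0, 0, 152, 65]
grn [286.4, 216.3] 413 [280, 194, 13, 43]
rows: dx -0.1053 dy -0.2429 dz 0.0047 turn 0.281  n>=7
```

View pics/w2.png

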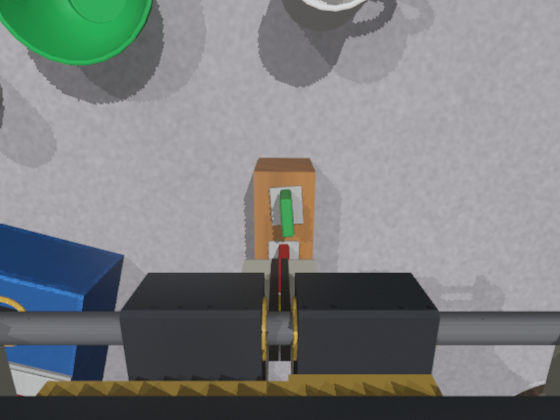

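The picture shows green still in its slot, slightly turned within the play. I lifted before the fingers had closed, so I'll go back and wait longer.

```bash
python3 -c "
from h import *
go(.4466,-.218,.078,-1.236)"
python3 nudge.py '[[0.04,0,0,0,0],[0.04,0,0,0,0],[0.04,0,0,0,0],[0.04,0,0,0.04,0],[0.04,0,0,0.08,0],[0.04,0,0,0.115,0],[0.04,0,0,0.119,0],[0.04,0,0,0.119,0],[0.0,0,0,0.119,0],[0.0,0,0,0.119,0],[0.0,0,0,0.119,0],[0.0,0,0,0.119,0],[0.0,0,0,0.119,0],[0.0,0,0,0.119,0],[0.0,0,0,0.119,0],[0.0,0,0,0.119,0],[0.0,0,0,0.119,0],[0.0,0,0,0.119,0]]' 40
```

```text
rows: dx -0.0021 dy 0.0040 dz 0.1252 turn 0.001  n>=4
t: 4.45
eef_pos: [0.4478, -0.2182, 0.0805]
ee_rot: [-3.141, -0.001, -1.235]
force: [-1.3, 1.4, 7.3]
width: 0.0084
gripper_force: 40.0
```

```bash
python3 nudge.py '[[0.0,0,0,-0.04,0],[0,0,0,-0.08,0],[0,0,0,-0.12,0],[0,0,0,-0.12,0],[0,0,0,-0.12,0]]'
python3 - <<'E'
from h import *
s=arm.get_state();im=arm.grab_frame("scene");cv2.imwrite("pics/s2.png",im[:,:,::-1])
for b in blobs(mask(im[:,:],*GRN),15): print(b[0],b[1])
print(proj(*cam("scene"),s["eef_pos"]+[0,0,.01]))
go(.6447,-.0391,.20,-1.516)
E
```

```text
t: 4.87
eef_pos: [0.4488, -0.2182, 0.2023]
ee_rot: [-3.136, -0.002, -1.236]
force: [0.1, -0.0, -2.6]
width: 0.0087
gripper_force: 40.0
[140.9, 266.2] 1965
[165.08540352 143.50362101]
rows: dx -0.1041 dy -0.2450 dz 0.0008 turn 0.280  n>=7
```

```bash
python3 -c "
from h import *
go(.641,.021,.205,-1.516)"
```

```text
rows: dx -0.1621 dy -0.2613 dz -0.0042 turn 0.280  n>=8
```

```bash
python3 nudge.py '[[0,-0.05,-0.08,-0.004,0.1],[0,-0.1,-0.16,-0.004,0.2],[0,-0.162,-0.261,-0.004,0.28],[0,-0.162,-0.261,-0.004,0.28],[0,-0.162,-0.261,-0.004,0.28],[0,-0.162,-0.261,-0.004,0.28],[0,-0.162,-0.261,-0.004,0.28],[0,-0.162,-0.261,-0.004,0.28],[0,-0.162,-0.261,-0.004,0.28],[0,-0.162,-0.261,-0.004,0.28],[0,-0.162,-0.261,-0.004,0.28]]'
python3 - <<'E'
from h import *
im,K,T,s=look("w3");print(s["eef_pos"],s["ee_rot"])
for nm,c,z in [("ring",((12,60,90),(28,255,255)),.085),("hole",((0,0,0),(180,255,40)),.085)]:
    m=mask(im,*c);m[262:]=0
    for b in blobs(m,100):
        print(nm,b[0],b[1],b[2],"world",ray(K,T,b[0],z).round(4)[:2],"rect",[ray(K,T,p,z).round(4)[:2].tolist() for p in cv2.boxPoints(b[3])])
E
```

```text
t: 5.83
eef_pos: [0.6395, 0.0202, 0.2021]
ee_rot: [3.139, -0.001, -1.516]
force: [0.7, 0.5, -1.1]
width: 0.0087
gripper_force: 40.0
[0.6394645  0.02022847 0.20208471] [ 3.13880007e+00 -5.06689571e-04 -1.51593054e+00]
ring [274.8, 125.6] 1323 [241, 92, 69, 71] world [ 0.6444 -0.041 ] rect [[0.6694, -0.0628], [0.6216, -0.0654], [0.6176, -0.0158], [0.6682, -0.0131]]
```

View pics/w3.png

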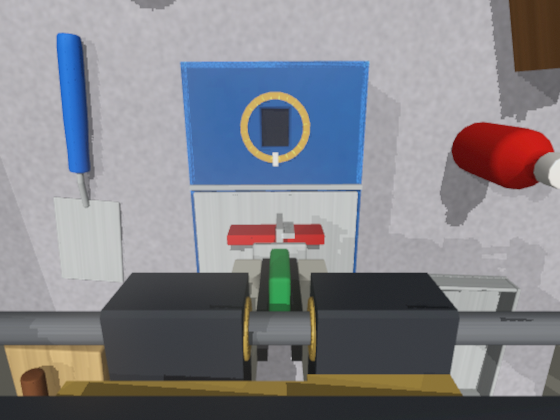

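The hole is at ~(275,127) inside the ring (275,126), with box edges vertical, so the yaw is right. The held green key's blade tip shows at ~(280,215). I'll measure both more finely.

```bash
python3 - <<'E'
from h import *
im=cv2.cvtColor(cv2.imread("pics/w3.png"),cv2.COLOR_BGR2RGB);s=arm.get_state();K,T=cam("wrist",s)
M=R.from_euler("xyz",s["ee_rot"]).as_matrix()
for x in(-.012,0,.012):
  for z in(.0705,.0705-.032): print(x,z,proj(K,T,s["eef_pos"]+M@[x,0,z]).round(1))
g=cv2.cvtColor(im,cv2.COLOR_RGB2GRAY)
m=np.zeros_like(g);m[100:155,255:296]=(g[100:155,255:296]<45)*255
for b in blobs(m,100): print("hole",b[0],b[2],ray(K,T,b[0],.085).round(4),[ray(K,T,p,.085).round(4)[:2].tolist() for p in cv2.boxPoints(b[3])])
print("row127",g[127,250:300].tolist());print("col275",g[95:160,272].tolist())
c=im[195:275,225:335];cv2.imwrite("pics/w3c.png",cv2.resize(c,None,fx=7,fy=7,interpolation=cv2.INTER_CUBIC)[:,:,::-1])
E
```

```text
-0.012 0.0705 [277.4 244.5]
-0.012 0.03849999999999999 [277.1 266. ]
0 0.0705 [277.3 227.6]
0 0.03849999999999999 [277.1 247. ]
0.012 0.0705 [277.3 210.1]
0.012 0.03849999999999999 [277.1 227.3]
row127 [99, 99, 100, 100, 100, 100, 100, 100, 100, 94, 82, 71, 57, 58, 58, 60, 62, 62, 62, 62, 63, 63, 62, 62, 62, 63, 63, 63, 63, 63, 63, 62, 60, 62, 63, 63, 61, 58, 61, 79, 89, 94, 99, 99, 99, 100, 101, 101, 101, 101]
col275 [179, 179, 178, 174, 150, 102, 102, 101, 103, 102, 101, 90, 77, 65, 54, 57, 63, 63, 62, 62, 62, 61, 62, 62, 62, 61, 61, 62, 62, 63, 62, 61, 62, 61, 62, 62, 62, 62, 61, 62, 61, 62, 63, 62, 63, 64, 63, 63, 63, 62, 65, 76, 94, 99, 99, 101, 100, 142, 169, 174, 177, 190, 205, 202, 193]
```

View pics/w3c.png

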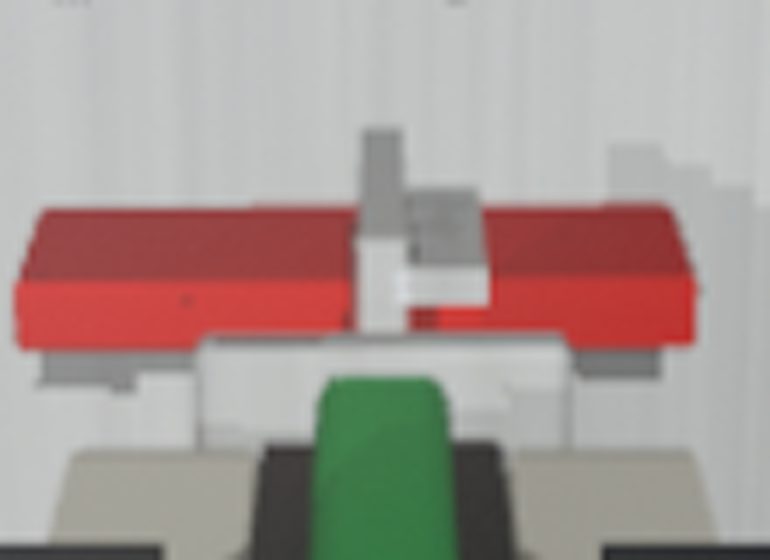

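```bash
python3 - <<'E'
from h import *
s=arm.get_state();K,T=cam("wrist",s)
M=R.from_euler("xyz",s["ee_rot"]).as_matrix()
h=.0705
for n,x,z in [("collar bot 242.8",.016,60),("collar top ~244.5",.016,64),("head bot 249?",.015,64),("head top front",.015,96),("blade x12 z12",.012,12),("z20",.012,20),("blade z32 ~242",.012,32),("tip",.012,0),("tip8",.008,0)]:
    a=proj(K,T,s["eef_pos"]+M@[x,0,h-z/1000]);b=proj(K,T,s["eef_pos"]+M@[x+.003,0,h-z/1000]);print(n,a.round(1),(b-a)[1].round(1))
f=ray(K,T,(274.8,106.8),.085);n=ray(K,T,(274.8,146.3),.085);c=(f+n)/2;print("hole",c,np.linalg.norm(f-n),"tool",M.T@(c-s["eef_pos"]))
E
```

```text
collar bot 242.8 [276.8 239.5] -5.7
collar top ~244.5 [276.7 242.7] -5.8
head bot 249? [276.7 244.6] -5.8
head top front [276.3 276.2] -6.8
blade x12 z12 [277.2 216. ] -4.7
z20 [277.2 220.3] -4.8
blade z32 ~242 [277.1 227.3] -5.0
tip [277.3 210.1] -4.5
tip8 [277.3 216. ] -4.4
hole [ 0.64457191 -0.0403089   0.085     ] 0.02805892018060168 tool [ 0.06036044 -0.00193901  0.11770972]
```

```bash
python3 nudge.py '[[0,0.0621,-0.0032,0,0],[0,0.0621,-0.0032,0,0],[0,0.0621,-0.0032,0.02,0],[0,0.0621,-0.0032,0.03,0],[0,0.0621,-0.0032,0.04,0],[0,0.0621,-0.0032,0.04,0],[0,0.0621,-0.0032,0.04,0]]'
python3 -c "
from h import *
s=arm.get_state();print(s['eef_pos'],s['ee_rot'],s['moment'])
M=R.from_euler('xyz',[3.1388,-.0005,-1.5159]).as_matrix();go(*(np.array([.63946,.02023,.16])+M@[.0621,-.0032,0]),-1.5159)"
```

```text
t: 6.47
eef_pos: [0.6466, -0.041, 0.1632]
ee_rot: [3.14, -0.0, -1.515]
force: [0.7, 0.2, 0.5]
width: 0.0089
gripper_force: 40.0
[ 0.646643   -0.04097046  0.16315802] [ 3.14028916e+00 -3.03424027e-04 -1.51542221e+00] [0.00123813 0.10994817 0.06679444]
rows: dx 0.0006 dy 0.0006 dz 0.0031 turn 0.000  n>=1
```

```bash
python3 nudge.py '[[0,0.0006,0.0006,0.005,0],[0,0.0006,0.0006,0.01,0],[0,0.0006,0.0006,0.016,0],[0,0.0006,0.0006,0.022,0],[0,0.0006,0.0006,0.028,0],[0,0.0006,0.0006,0.028,0]]'
```

```text
t: 6.97
eef_pos: [0.6457, -0.0417, 0.1338]
ee_rot: [3.139, -0.0, -1.516]
force: [0.5, 0.8, -0.8]
width: 0.0084
gripper_force: 40.0
```

```bash
python3 nudge.py '[[0,0,0,0.004,0],[0,0,0,0.008,0],[0,0,0,0.011,0],[0,0,0,0.014,0],[0,0,0,0.014,0]]'
```

```text
t: 7.38
eef_pos: [0.6462, -0.0418, 0.1208]
ee_rot: [3.141, 0.0, -1.516]
force: [-0.2, -0.2, -0.8]
width: 0.0084
gripper_force: 40.0
```

```bash
python3 nudge.py '[[0,0,0,0.005,0],[0,0,0,0.01,0],[0,0,0,0.015,0],[0,0,0,0.018,0],[0,0,0,0.02,0],[0,0,0,0.02,0]]'
```

```text
t: 7.88
eef_pos: [0.6463, -0.0417, 0.1008]
ee_rot: [3.141, -0.0, -1.516]
force: [0.0, 0.8, 0.0]
width: 0.0088
gripper_force: 40.0
```

```bash
python3 nudge.py '[[0,0,0,0.002,0],[0,0,0,0.004,0],[0,0,0,0.005,0],[0,0,0,0.006,0],[0,0,0,0.006,0]]'
```

```text
t: 8.3
eef_pos: [0.6465, -0.0417, 0.0956]
ee_rot: [3.141, -0.0, -1.516]
force: [-2.0, 0.5, 1.1]
width: 0.0086
gripper_force: 40.0
```

Green has gone fully home: 60 mm, with no stop at 30. Turning clockwise now.

```bash
python3 nudge.py '[[0,0,0.0003,0.0005,0.12],[0,0,0.0005,0.0005,0.24],[0,0,0.0007,0.0005,0.36],[0,0,0.0009,0.0005,0.48],[0,0,0.0011,0.0005,0.6],[0,0,0.0011,0.0005,0.6]]'
python3 -c "
from h import *
print(arm.get_state()['moment'])"
```

```text
t: 8.8
eef_pos: [0.6445, -0.0416, 0.0956]
ee_rot: [3.14, -0.001, -2.123]
force: [-6.1, 1.1, 6.9]
width: 0.0084
gripper_force: 40.0
[0.86301575 2.39004406 0.04510493]
```

```bash
python3 nudge.py '[[0,0,0.0005,0,0.12],[0,0.0001,0.0008,0,0.24],[0,0.0002,0.001,0,0.36],[0,0.0003,0.0012,0,0.48],[0,0.0003,0.0013,0,0.6],[0,0.0003,0.0013,0,0.68],[0,0.0003,0.0013,0,0.68],[0,0.0003,0.0013,0,0.68]]'
python3 -c "
from h import *
print(arm.get_state()['moment'])"
```

```text
t: 9.47
eef_pos: [0.6434, -0.0401, 0.0957]
ee_rot: [3.14, -0.0, -2.796]
force: [-6.3, 7.5, 8.1]
width: 0.0095
gripper_force: 40.1
[3.15442974 2.96525216 0.08200867]
```

```bash
python3 nudge.py '[[0.04,0,0,0,0],[0.04,0,0,0,0],[0.04,0,0,0,0],[0.04,0,0,0,0],[0.04,0,0,0,0],[0.04,0,0,-0.02,0],[0.04,0,0,-0.05,0],[0.04,0,0,-0.09,0],[0.04,0,0,-0.12,0],[0.04,0,0,-0.12,0],[0.04,0,0,-0.12,0]]'
python3 - <<'E'
from h import *
s=arm.get_state();K,T=cam("scene");im=arm.grab_frame("scene");a=im[185:265,230:350]
b=arm.grab_frame("top")[150:215,220:315]
o=np.vstack([cv2.resize(a,(480,320),interpolation=2),cv2.resize(b,(480,280),interpolation=2)]);cv2.imwrite("pics/s3.png",o[:,:,::-1])
E
```

```text
t: 10.38
eef_pos: [0.6455, -0.0414, 0.2177]
ee_rot: [-3.141, 0.005, -2.796]
force: [-0.4, 0.0, -0.3]
width: 0.04
gripper_force: 0.0
```

View pics/s3.png

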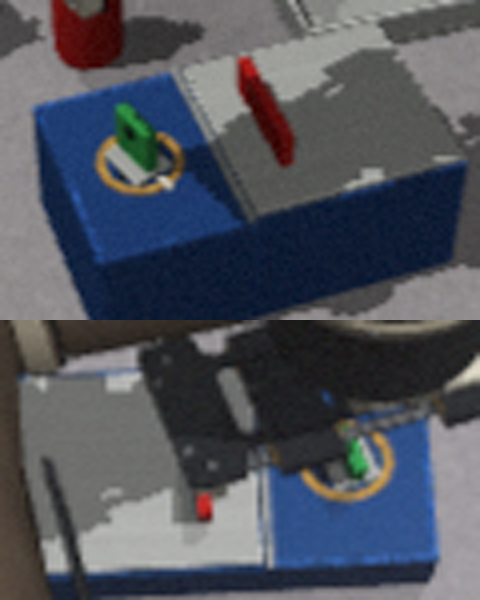

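The key is seated and turned, and the ring's white mark has moved from the +y side round to (165,182) in the upper crop. Now I'll move to the lip with fingers closed and tool x along the box's y, checking the mark with the wrist camera on the way.

```bash
python3 -c "
from h import *
go(.6426,.0114,.15,-1.516)"
```

```text
rows: dx -0.0168 dy 0.0501 dz 0.0646 turn -1.280  n>=11
```

```bash
python3 nudge.py '[[0,-0.008,0.025,0,-0.64],[0,-0.0168,0.0501,0,-1.28],[0,-0.0168,0.0501,0,-1.28],[0,-0.0168,0.0501,0,-1.28],[0,-0.0168,0.0501,0,-1.28],[0,-0.0168,0.0501,0,-1.28],[0,-0.0168,0.0501,0,-1.28],[0,-0.0168,0.0501,0,-1.28],[0,-0.0168,0.0501,0,-1.28],[0,-0.0168,0.0501,0,-1.28],[0,-0.0168,0.0501,0,-1.28],[0,-0.0168,0.0501,0,-1.28],[0,-0.0168,0.0501,0,-1.28]]'
python3 - <<'E'
from h import *
im,K,T,s=look("w4")
m=mask(im,*GRN);m[262:]=0
for b in blobs(m,60): print(b[0],b[1],b[3])
cv2.imwrite("pics/w4c.png",cv2.resize(im[60:290,180:380],None,fx=2.6,fy=2.6)[:,:,::-1])
go(.6426,.0114,.098,-1.516)
E
```

```text
t: 11.57
eef_pos: [0.6425, 0.0113, 0.2137]
ee_rot: [3.139, -0.0, -1.518]
force: [0.0, 0.1, 0.4]
width: 0.0008
gripper_force: 0.0
[278.4, 140.5] 626 ((278.25, 140.24998474121094), (15.178933143615723, 43.95566177368164), 71.56504821777344)
rows: dx -0.0001 dy -0.0001 dz 0.1160 turn -0.002  n>=3
```

View pics/w4c.png

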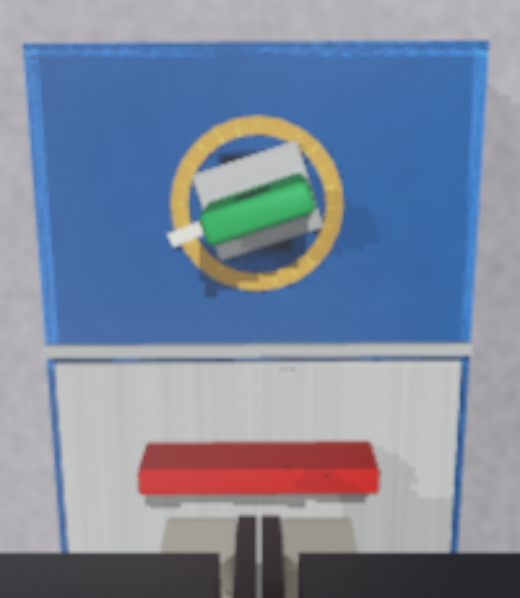

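The mark is about 66–70° round (~1.2 rad), so the key is at the stop. Lowering between the key and lip, then pushing.

```bash
python3 nudge.py '[[0,0,0,0.04,0],[0,0,0,0.08,0],[0,0,0,0.105,0],[0,0,0,0.116,0],[0,0,0,0.116,0],[0,0,0,0.116,0]]' && python3 nudge.py '[[0,-0.006,0,0,0],[0,-0.012,0,0,0],[0,-0.02,0,0,0],[0,-0.03,0,0,0],[0,-0.03,0,0,0]]'
```

```text
t: 12.12
eef_pos: [0.6436, 0.0114, 0.0996]
ee_rot: [3.142, -0.001, -1.516]
force: [0.3, 0.2, 1.2]
width: 0.0002
gripper_force: 0.0
t: 12.53
eef_pos: [0.6419, 0.0435, 0.1001]
ee_rot: [-3.14, 0.001, -1.515]
force: [1.0, 0.1, -0.1]
width: 0.0003
gripper_force: 0.0
```

```bash
python3 nudge.py '[[0,-0.01,0,0,0],[0,-0.022,0,0,0],[0,-0.034,0,0,0],[0,-0.046,0,0,0],[0,-0.054,0,0,0],[0,-0.06,0,0,0],[0,-0.06,0,0,0]]'
python3 - <<'E'
from h import *
im=arm.grab_frame("scene");cv2.imwrite("pics/s4.png",cv2.resize(im[150:290,200:380],None,fx=3,fy=3)[:,:,::-1])
E
```

```text
t: 13.12
eef_pos: [0.6379, 0.1026, 0.0988]
ee_rot: [3.141, -0.0, -1.515]
force: [0.5, 0.8, -1.3]
width: 0.0002
gripper_force: 0.0
```

View pics/s4.png

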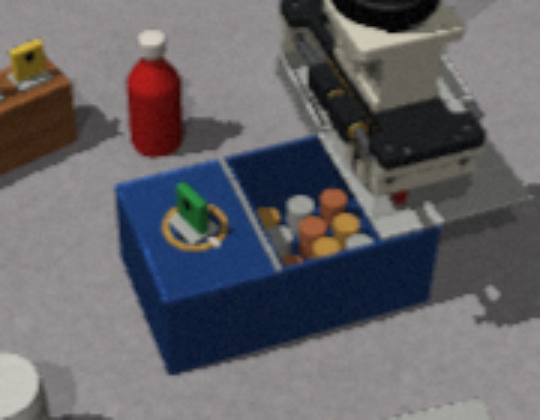

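The cover has slid open, showing the coins, and the key is still in place. I'll push a little more to find the stop.

```bash
python3 nudge.py '[[0,-0.002,0,0,0],[0,-0.004,0,0,0],[0,-0.004,0,0,0]]'; python3 nudge.py '[[0,-0.002,0,0,0],[0,-0.004,0,0,0],[0,-0.004,0,0,0]]'
```

```text
t: 13.42
eef_pos: [0.6377, 0.1031, 0.0987]
ee_rot: [3.14, -0.003, -1.516]
force: [2.2, -10.0, 0.8]
width: 0.0006
gripper_force: 5.2
t: 13.67
eef_pos: [0.6376, 0.1033, 0.0988]
ee_rot: [3.139, -0.007, -1.517]
force: [7.7, -25.1, -0.5]
width: 0.0005
gripper_force: 12.9
```

The cover is at its stop. Backing off and rising clear.

```bash
python3 nudge.py '[[0,0.01,0,0,0],[0,0.025,0,0,0],[0,0.025,0,0,0],[0,0.025,0,-0.04,0],[0,0.025,0,-0.08,0],[0,0.025,0,-0.12,0],[0,0.025,0,-0.15,0],[0,0.025,0,-0.15,0],[0,0.025,0,-0.15,0],[0,0.025,0,-0.15,0]]'
python3 - <<'E'
from h import *
im,K,T,s=look("w5");print(s["eef_pos"])
m=mask(im,*RED);m[262:]=0
for b in blobs(m,60): print("red",b[0],b[1],ray(K,T,b[0],.113).round(3))
m=mask(im,*GRN);m[262:]=0
for b in blobs(m,60): print("grn",b[0],b[1],ray(K,T,b[0],.121).round(3))
a=cv2.resize(arm.grab_frame("scene")[150:290,200:380],None,fx=2.2,fy=2.2)
b=cv2.resize(im,(a.shape[0]*4//3,a.shape[0]));cv2.imwrite("pics/f.png",np.hstack([a,b])[:,:,::-1])
E
```

```text
t: 14.5
eef_pos: [0.6386, 0.0846, 0.2487]
ee_rot: [3.141, 0.001, -1.516]
force: [-0.3, 0.4, -0.5]
width: 0.0007
gripper_force: 0.0
[0.63861479 0.08460347 0.24871616]
red [489.1, 71.1] 3191 [ 0.488 -0.023  0.113]
red [280.8, 231.7] 1240 [0.634 0.112 0.113]
grn [279.4, 29.4] 531 [ 0.644 -0.041  0.121]
```

View pics/f.png

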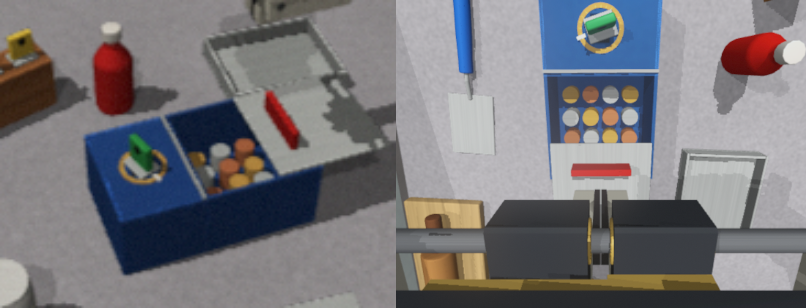

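The cover is fully open, with the lip about 78 mm from where it started. The green key is home and turned, the bystanders are untouched and the arm is clear, so I'll hand it in.

```bash
python3 -c "
from station import arm
print(arm.job_done())"
```

```text
the job is handed in; nothing more can be done
None
```

The green key fit on the first try; it is fully home in the lock and turned clockwise to the stop, the cover is pushed open to its stop, the red and yellow keys are still in the block, and the job is handed in (no verdict was shown).

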